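# Free and hold up the microcentrifuge lid

### The job

A colleague is waiting to load the microcentrifuge, whose catch does not always engage. Before touching the catch, tug the closed lid gently upward by its dark blue front tab to feel if it is caught; if it is, let it down and push the orange thumb slide to its green end to free it, never forcing the lid against the catch. Then swing the lid up to at least 50 degrees and finish still holding it there, because it falls shut when let go; leave the yellow tip box, the tube rack and the beaker around it where they are.

Things in the scene. Friction and masses are not known exactly. Their poses are not given: they have to be found in the camera images.
- centrifuge: White bench machine, 250 mm deep (x), 220 wide (y), 124 high to the flat of its shut lid, 134 to the lid's middle; fixed. Origin: centre of its underside. x runs from its front (tab side, towards the robot) to the hinge at the back, y to its left, z up. Its front 52 mm (x -130 to -78) is a level deck 83 mm above the bench with a flat display at the right and the thumb slide at the left.
- lid (a joint): Angle of the grey lid (186 x 214 x 16 mm, 0.3 to 0.55 kg), rad: 0 shut, grows as its front swings up, stop at 1.45. It always falls shut when let go. Not caught, it swings freely. Caught, it rises 0.022 rad (5 mm at the tab), then the catch stops it stiffly: about 1 mm more at the tab per 5 N.
- lid_tab (a point): Grip point on the lid's dark blue front tab, mid width and thickness, 218 mm from the hinge axis, 22 mm in from the tab's front end; lid shut: at centrifuge (-108, 0, 112) mm, 29 mm over the deck. Tab: 30 mm wide (y), 16 thick, stands out 50 from the lid's front edge, its sides free for fingers; it may turn between the pads as the lid swings.
- lid_hinge (a point): Middle of the lid's hinge axis, parallel to the centrifuge's y, at centrifuge (110, 0, 112) mm. Fixed.
- release_slide (a joint): Travel of the orange thumb slide, m: 0 at the red (shut) dot, 0.016 at its stop by the green (free) dot; grows towards centrifuge +y (left, away from the tab). Start varies; it moves with about 3 N, stays where left. At the green stop the catch is surely free; short of that it may or may not hold: only tugging tells.
- slide_top (a point): Middle of the top of the orange thumb slide's ridge, which is 24 mm long (centrifuge x), 12 mm wide (centrifuge y) and 20 mm tall over the deck: at centrifuge (-104, 68 + travel, 103) mm. Free room for fingers on both y sides.
- tipbox_yellow: Pipette-tip box with yellow lid, 122 x 84 x 75 mm, left of the centrifuge. Origin under its centre. Leave alone.
- tube_rack: Violet tube rack with a few capped tubes in it, 66 x 130 mm, 41 mm high, in front of the centrifuge. Origin under its centre. Leave alone.
- beaker: Glass beaker with a few used tips in it, 84 mm across, 110 mm tall, right of the centrifuge. Origin under its centre. Leave alone.

How it is judged (in metres and radians):
On the way, in this order (a step that is already met when the one before it is completed fails the run):
1. the shut lid is tugged up by at least 2.5 mm at the tab, taking up the play of its catch, before the thumb slide has been moved (3 mm at most) (value of joint lid above 0.012 rad and distance of slide_top from where it was at the start of the episode below 0.003 m), for 0.1 s.
2. the lid, free of its catch, is swung up past about 17 degrees (value of joint lid above 0.3 rad), for 0.1 s.
At the end, for the whole second after the job is handed in: The lid stands still at 50 degrees (0.87 rad) or more, carried by the robot's fingers, which press on it with more than 1 N; nothing else can carry it (value of joint lid above 0.87 rad and velocity of joint lid between -0.1 and 0.1 rad/s and contact force between the fingers and lid above 1 N); the arm keeps its last pose, push and grip.
It fails at once if the lid is forced against its engaged catch (pulled over 7 mm at the tab beyond the catch's play, with some 35 N) (value of joint lid above 0.055 rad and value of joint release_slide below 0.0065 m).
It fails at once if the yellow tip box, the tube rack or the beaker is shifted by more than 30 mm or tipped over (distance of any of tipbox_yellow, tube_rack, beaker from where it was at the start of the episode above 0.03 m or angle between any of tipbox_yellow, tube_rack, beaker's own z axis and vertical above 0.4 rad).
It also fails if it takes over 51 s, if anything falls off the work surface, if the arm or the gripper's body presses on something with over 40 N, if the wrist force passes 120 N, or if a joint passes its speed limit or range.

### The arm

A 7-joint arm with a two-finger parallel gripper is mounted at the origin on the work surface. World frame = base frame: x ahead of the robot, y to its left, z up, the work surface at z = 0. Lengths are in mm, angles in rad, forces in N, time in s.
With the tool pointing down it reaches from about 400 to 850 mm from the base axis. Payload 10.4 kg.
Tool frame: the origin (TCP) lies midway between the tips of the shut fingers; the grasp point (between the pads) lies 19 mm behind it; y points along the fingers, z is the direction in which the jaws open and shut, and the axes are right-handed (so a half turn about y gives the same grasp; the last joint's range is limited). The gripper opens to 87 mm and grips with 3 to 60 N. Pads are 19 mm wide; open, the fingers measure 117 mm over their backs; the gripper's body (75 mm by 190 mm) begins 51 mm behind the grasp point.
Start: joints at [1.156, 0.332, -0.065, 1.46, 0.022, 1.35, -0.088], TCP at [238.681, -577.653, 222.576] pointing down, gripper open.
Joint ranges: [-2.6, 2.6], [-0.5, 2.12], [-1.47, 1.34], [0.16, 2.42], [-1.27, 4.41], [0.06, 2.06], [-2.6, 2.6]. Speed limits (rad/s): [2.22, 2.22, 2.79, 2.79, 3.14, 3.14, 3.14].

### API

Orientations are given as a unit quaternion [w, x, y, z].
In Python, from cell import env, viewer, order, finder gives the robot as it stands. Calls block until the motion is done:
- env.move_to(position, orientation): joint-space move of the TCP to a pose.
- env.move_linear(position, ori=None, feed=150, contact_N=None): straight line of the TCP; ori=None keeps the orientation; feed is the mean speed in mm/s. With contact_N (N) it stops when the force on the tool has changed by that much, and returns True; else False.
- env.set_joints(angles): joint-space move.
- env.open_gripper() and env.clamp(grip_force=None): open the fingers fully, or close them until they stop; grip_force is the grip in N (None keeps the last).
- env.hold(seconds).
- env.ik(position, orientation): joint angles nearest the present ones, or None.
- viewer.camera(name): name is "scene" or "top" or "wrist"; returns the picture (420x560x3 uint8, red, green, blue); there is no depth.
- viewer.camera_info(name): a dict with "camera_matrix" (3x3 intrinsics, pixels), "dist" ([k1, k2, p1, p2, k3] as OpenCV has them; the pictures are not rectified), "rvec" (rotation vector, rad) and "tvec" (3), from world to camera coordinates, as OpenCV has them; the wrist camera has in their place "tool_from_camera" (4x4, takes a point from camera to tool coordinates, whose origin is the TCP and whose axes are the tool frame's). Camera axes: x right, y down, z forward; pixel columns grow to the right and rows downward; lengths in mm; the calibration is good to about 2 mm. A picture is of the moment at which its call begins: read the wrist's pose just before it. camera_info takes no time and is no camera call.
A pose or a line that the arm cannot do raises env.PlanningError and nothing moves.
- order.close_job(): hands the job in, once; it reports no verdict.
Trained networks look in the newest picture that a camera, given by its name, has taken for a name from the list of things; names that differ only in an ending like _2 or _b are one class to them, and where a whole thing is asked for, a point or a joint stands for the part that bears it (a point fixed in the world has none). Each returns a list of dicts, best first, with "score" (0 to 1); they miss things now and then, are a little off and sometimes report something else, mostly with a low value. They report only what shows in the picture. A call takes as long as a camera call.
- finder.spot_in(camera, target): "position" ([x, y, z] in mm, in the coordinates of the camera as it stood for that picture, good to about 4 mm: the middle of the surface that is visible of it).
- finder.regions_of(camera, target): "region" (420x560 bool, what is visible of it).
- finder.pinpoint(camera, target): "position" ([x, y, z] in mm, in the coordinates of the camera as it stood for that picture, good to about 4 mm: a listed point, or the origin of a listed thing).
Readings, each from a call of its own:
- env.current_time(): time.
- env.current_joints(): joint angles.
- env.current_dq(): joint speeds.
- env.current_effort(): joint torques, N m.
- env.current_tcp_pos(): TCP position.
- env.current_orientation(): TCP orientation.
- env.current_force(): force on the tool from outside, world axes, zero at the start.
- env.current_torque(): the same for the moment, N m.
- env.current_finger_gap(): finger opening in mm.
Only numpy, scipy, OpenCV 4.12 (cv2) and the standard library are available. Lean on these libraries where they do the work, as an engineer would, in place of code of your own. Each camera call takes 0.05 s, during which the arm holds its last target.

## Working session

There is one attempt and no reset: what is moved stays moved. The work goes in short steps, each a Python script; the robot and the scene stay as the last script left them, time stands still between calls to the robot, and variables do not carry over. Pictures are saved under pics/ and viewed, and the job is handed in when it is done.

```bash
mkdir -p pics; ls; python3 - <<'E'
from cell import env, viewer, order, finder
import cv2,numpy as np
print(env.current_time(),env.current_tcp_pos(),env.current_orientation(),env.current_finger_gap())
for c in ["scene","top"]:
    im=viewer.camera(c); cv2.imwrite(f"pics/{c}0.png",im[:,:,::-1])
    i=viewer.camera_info(c); R=cv2.Rodrigues(np.array(i["rvec"],float))[0]; t=np.array(i["tvec"],float).ravel()
    for n in ["lid_tab","slide_top","lid_hinge","centrifuge","tipbox_yellow","tube_rack","beaker"]:
        for d in finder.pinpoint(c,n)[:2]:
            print(c,n,round(d["score"],2),np.round(R.T@(np.array(d["position"])-t),1))
print(env.current_time())
E
```

```text
pics
0.0 [ 238.50783182 -577.26824816  221.75972874] [ 0.13753219 -0.13776662  0.69407681 -0.69308199] 86.89463960730768
scene lid_tab 0.68 [472.7  -5.5 110.2]
scene lid_hinge 0.89 [690.1 -23.2 111.3]
scene centrifuge 0.55 [576.9 -16.5  -2.4]
scene tipbox_yellow 0.6 [600.5 223.7   2.8]
scene tube_rack 0.61 [380.4 -60.7   1.5]
scene beaker 0.68 [ 546.  -248.9   -1.3]
top lid_tab 0.58 [471.5  -5.4 114.5]
top slide_top 0.47 [483.2  61.3 102.2]
top lid_hinge 0.89 [690.8 -18.1 113.4]
top lid_hinge 0.4 [483.   63.6 102.1]
top centrifuge 0.58 [581.1 -15.    1.8]
top tipbox_yellow 0.71 [599.1 224.2  -5.4]
top tube_rack 0.86 [378.9 -60.    1.4]
top beaker 0.71 [ 545.6 -244.5   -0.7]
top beaker 0.6 [482.9  60.4  99.3]
0.8
```

View pics/scene0.png

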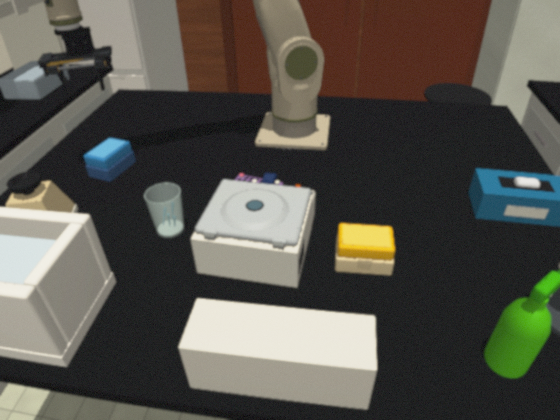

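View pics/top0.png

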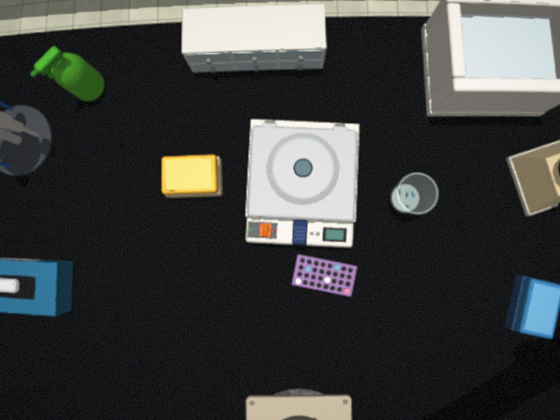

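```bash
cat > h.py <<'E'
from cell import env, viewer, order, finder
import cv2,numpy as np
from scipy.spatial.transform import Rotation as Ro
def quat(yaw,s=1):
    # tool y down, tool z along s*centrifuge y
    z=s*np.array([-np.sin(yaw),np.cos(yaw),0]); y=np.array([0,0,-1.]); x=np.cross(y,z)
    q=Ro.from_matrix(np.c_[x,y,z]).as_quat(); return np.r_[q[3],q[:3]]
def Rq(q): q=np.array(q); return Ro.from_quat(np.r_[q[1:],q[0]]).as_matrix()
def wristpose():
    T=np.eye(4);T[:3,:3]=Rq(env.current_orientation());T[:3,3]=env.current_tcp_pos()
    return T@np.array(viewer.camera_info("wrist")["tool_from_camera"],float)
E
python3 - <<'E'
from h import *
print(Rq(env.current_orientation()).round(2)); print(np.array(viewer.camera_info("wrist")["tool_from_camera"]).round(2))
for s in (1,-1):
    print(s,env.ik([475,0,300],quat(-.065,s)),env.ik([560,-10,290],quat(-.065,s)))
E
```

```text
[[-0.92  0.    0.38]
 [-0.38 -0.   -0.92]
 [ 0.   -1.    0.  ]]
[[  -0.      0.97    0.25  -68.05]
 [   0.     -0.25    0.97 -160.7 ]
 [   1.      0.     -0.      0.56]
 [   0.      0.      0.      1.  ]]
1 [ 0.72588008  0.00685592 -0.81191305  1.67812933  0.00500606  1.45874704
  1.41921533] [ 0.61995685  0.24930399 -0.81443365  1.49512132  0.18127194  1.47507467
  1.3094909 ]
-1 [ 0.6494361   0.00281425 -0.73535445  1.68092575  0.00189989  1.45858007
 -1.72192546] [ 0.51139934  0.22280343 -0.6757878   1.50025107  0.13940953  1.46738559
 -1.80248798]
```

```bash
python3 - <<'E'
from h import *
env.move_to([480,15,250],quat(-.065))
print(env.current_time(),env.current_tcp_pos())
T=wristpose(); im=viewer.camera("wrist"); cv2.imwrite("pics/w1.png",im[:,:,::-1])
for n in ["lid_tab","slide_top","lid_hinge","centrifuge","tube_rack"]:
    for d in finder.pinpoint("wrist",n)[:2]:
        print(n,round(d["score"],2),(T@np.r_[d["position"],1])[:3].round(1))
np.save("T1.npy",T); print(env.current_force(),env.current_time())
E
```

```text
3.0833 [480.14317358  14.07414033 249.93074229]
lid_tab 0.88 [470.9  -3.2 110.7]
slide_top 0.57 [480.1  64.3  99.2]
centrifuge 0.65 [580.5 -13.1  -4.9]
centrifuge 0.45 [ 546.8 -243.5   -6.7]
tube_rack 0.61 [386.6 -61.2  -5.3]
[ 0.36264078  0.42142992 -0.00741528] 3.3833
```

View pics/w1.png

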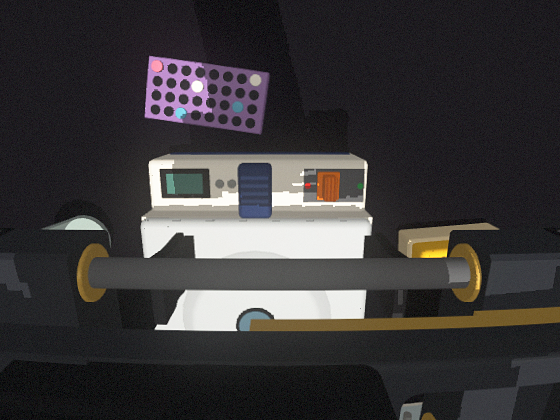

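```bash
python3 - <<'E'
from h import *
T=np.load("T1.npy"); I=viewer.camera_info("wrist"); K=np.array(I["camera_matrix"],float); D=np.array(I["dist"],float)
def bp(px,z):
    u=cv2.undistortPoints(np.array(px,float).reshape(-1,1,2),K,D).reshape(-1,2)
    d=np.c_[u,np.ones(len(u))]@T[:3,:3].T; o=T[:3,3]
    return o+d*((z-o[2])/d[:,2])[:,None]
im=cv2.imread("pics/w1.png"); cv2.imwrite("pics/w1z.png",cv2.resize(im[140:240,135:385],None,fx=3.2,fy=3.2,interpolation=cv2.INTER_CUBIC))
print("cam",T[:3,3])
hsv=cv2.cvtColor(im,cv2.COLOR_BGR2HSV)
m=((hsv[...,0]>105)&(hsv[...,0]<130)&(hsv[...,1]>90)); m[:150]=0;m[225:]=0;m[:,:225]=0;m[:,290:]=0
for r in range(160,220,6):
    c=np.where(m[r])[0]
    if len(c): print(r,c.min(),c.max(),bp([[c.min(),r],[c.max()+1,r]],120)[:,:2].round(1).tolist())
ys,xs=np.where(m); print("tab rows",ys.min(),ys.max(),bp([[255,ys.min()],[255,ys.max()]],120).round(1).tolist())
o=((hsv[...,0]>4)&(hsv[...,0]<16)&(hsv[...,1]>150)); o[:160]=0;o[215:]=0;o[:,:300]=0;o[:,370:]=0
ys,xs=np.where(o); print("slide",xs.min(),xs.max(),ys.min(),ys.max(),bp([[xs.min(),186],[xs.max()+1,186]],103).round(1).tolist(),bp([[xs.mean(),ys.min()],[xs.mean(),ys.max()+1]],103).round(1).tolist())
print("front edge (z83)",bp([[152,157],[364,157]],83).round(1).tolist(),"dots",bp([[307,185],[360,186]],83).round(1).tolist())
print("lid front corners z~124", bp([[143,218],[371,218]],122).round(1).tolist())
E
```

```text
cam [413.79810452  18.32384664 410.63387075]
166 246 246 [[452.0, -12.3], [452.0, -11.5]]
172 248 268 [[457.3, -11.1], [458.5, 7.1]]
178 240 266 [[462.1, -18.5], [463.7, 5.0]]
196 240 241 [[478.1, -20.0], [478.2, -18.2]]
208 240 268 [[489.0, -21.0], [490.7, 4.7]]
214 240 270 [[494.5, -21.6], [496.4, 6.1]]
tab rows 152 217 [[440.5, -3.6, 120.0], [498.2, -8.4, 120.0]]
slide 317 339 172 200 [[477.1, 49.8, 103.0], [478.5, 71.2, 103.0]] [[464.7, 60.3, 103.0], [492.1, 59.4, 103.0]]
front edge (z83) [[441.4, -107.5, 83.0], [455.6, 98.8, 83.0]] dots [[479.6, 42.1, 83.0], [484.1, 94.5, 83.0]]
lid front corners z~124 [[491.9, -109.4, 122.0], [505.5, 95.2, 122.0]]
```

View pics/w1z.png

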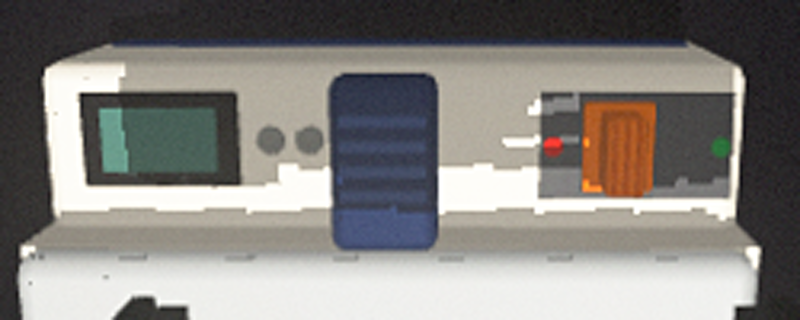

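```bash
cat >> h.py <<'E'
def bpw(T,px,z):
    I=viewer.camera_info("wrist"); K=np.array(I["camera_matrix"],float); D=np.array(I["dist"],float)
    u=cv2.undistortPoints(np.array(px,float).reshape(-1,1,2),K,D).reshape(-1,2)
    d=np.c_[u,np.ones(len(u))]@T[:3,:3].T; o=T[:3,3]
    return o+d*((z-o[2])/d[:,2])[:,None]
E
python3 - <<'E'
from h import *
T=np.load("T1.npy")
f=lambda x,y:(135+x/3.2,140+y/3.2)
print("tab",bpw(T,[f(331,160),f(437,160),f(384,73)],120).round(1).tolist())
print("ridge",bpw(T,[f(602,150),f(655,150),f(628,112),f(628,195)],103).round(1).tolist())
E
```

```text
tab [[472.6, -20.9, 120.0], [474.6, 8.2, 120.0], [449.8, -4.4, 120.0]]
ridge [[478.3, 55.5, 103.0], [479.4, 70.9, 103.0], [467.7, 63.4, 103.0], [492.3, 62.6, 103.0]]
```

```bash
python3 - <<'E'
from h import *
yaw=-.068;q=quat(yaw)
n=np.array([-np.sin(yaw),np.cos(yaw),0])
P=np.array([471.5,-6,0])
env.move_to(P-2*n+[0,0,150],q)
print(env.move_linear(P-2*n+[0,0,100],feed=80,contact_N=8), env.current_tcp_pos(),env.current_force())
env.move_linear(P+[0,0,100],feed=40)
env.clamp(25)
print("gap",env.current_finger_gap(),env.current_force(),env.current_tcp_pos(),env.current_time())
T=wristpose(); im=viewer.camera("wrist"); cv2.imwrite("pics/w2.png",im[:,:,::-1])
E
```

```text
False [471.59498826  -7.85883541 100.21180308] [ 0.18543013 -0.31857864  0.35133495]
gap 29.59804806792787 [-0.88615703 -4.44524036  0.47173464] [471.41214593  -6.87506814  99.95437297] 5.8667
```

View pics/w2.png

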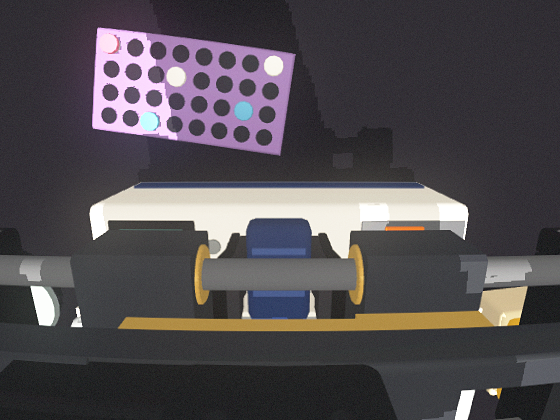

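The gap of 29.6 mm matches the 30 mm tab, and the picture shows the tab (around 280,270) centred between the fingers. Next is the gentle tug.

```bash
python3 - <<'E'
from h import *
p0=np.array(env.current_tcp_pos()); p=np.array([471.5,-6.9,100])
for dz in (2,3.5,4.5,5.5,6.5,7.5,8.5):
    c=env.move_linear(p+[0,0,dz],feed=15,contact_N=9)
    if dz==4.5: env.hold(.2)
    f=env.current_force(); print(dz,c,(np.array(env.current_tcp_pos())-p0).round(2),np.round(f,2),round(env.current_finger_gap(),1))
    if c or f[2]<-14: break
env.hold(.1)
print(env.current_force(),env.current_time())
E
```

```text
2 False [ 0.   -0.04  1.98] [ 0.59 -3.1  -3.15] 29.8
3.5 False [ 0.02 -0.04  3.53] [ 1.15 -1.91 -2.66] 29.5
4.5 False [ 0.02 -0.    4.41] [ 2.35 -2.55 -6.51] 30.0
5.5 False [ 0.01 -0.02  5.36] [  4.09  -2.41 -10.48] 29.7
6.5 False [ 0.03 -0.    6.28] [  5.12  -2.65 -13.14] 29.5
7.5 False [0.03 0.01 7.09] [  6.66  -2.4  -15.9 ] 30.0
[  5.38542061  -2.01698972 -15.80477652] 7.7667
```

It is caught: the force climbed steadily to 16 N after about 4 mm. I'll let it down and free the slide.

```bash
python3 - <<'E'
from h import *
yaw=-.068;q=quat(yaw)
ex=np.array([np.cos(yaw),np.sin(yaw),0]); n=np.array([-np.sin(yaw),np.cos(yaw),0])
p=np.array([471.5,-6.9,100])
env.move_linear(p,feed=20); env.hold(.1); print("down",env.current_force())
env.move_linear(p-[0,0,0.5],feed=20)
env.open_gripper()
env.move_linear([471.5,-8,150],feed=100)
env.clamp(20)
S=np.array([471.5,-6.9,0])+4*ex
env.move_linear(S+38*n+[0,0,150],feed=120)
T=wristpose(); im=viewer.camera("wrist"); cv2.imwrite("pics/w3.png",im[:,:,::-1])
print(env.move_linear(S+38*n+[0,0,91],feed=80,contact_N=6),env.current_tcp_pos())
f0=np.array(env.current_force())
c=env.move_linear(S+76*n+[0,0,91],feed=20,contact_N=14)
tp=np.array(env.current_tcp_pos()); print(c,tp,"local y",(tp-S)@n,np.array(env.current_force())-f0,env.current_time())
E
```

```text
down [-1.86356469 -2.30948115 -0.39188108]
False [478.38800627  30.89232866  91.33574481]
True [479.94888547  61.26350844  90.68946507] local y 68.58005666859393 [ 0.72273558  0.37851504 -0.34678319] 14.8333
```

View pics/w3.png

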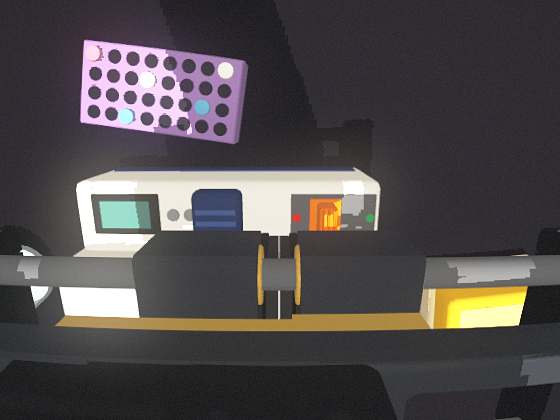

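```bash
python3 - <<'E'
from h import *
yaw=-.068
n=np.array([-np.sin(yaw),np.cos(yaw),0]); S=np.array([471.5,-6.9,0])+4*np.array([np.cos(yaw),np.sin(yaw),0])
for k in (70,71.5,73):
    c=env.move_linear(S+k*n+[0,0,91],feed=15,contact_N=15)
    tp=np.array(env.current_tcp_pos()); f=np.array(env.current_force()); print(k,c,"local y",(tp-S)@n,f.round(2))
    if c or f@n<-12: break
env.move_linear(S+60*n+[0,0,91],feed=60)
env.move_linear(S+60*n+[0,0,150],feed=120)
env.move_linear(S+20*n+[0,0,200],feed=150)
T=wristpose(); np.save("T4.npy",T); im=viewer.camera("wrist"); cv2.imwrite("pics/w4.png",im[:,:,::-1])
for d in finder.pinpoint("wrist","slide_top")[:2]:
    w=(T@np.r_[d["position"],1])[:3]; print(d["score"],w,"local y",(w-S)@n)
print(env.current_time())
E
```

```text
70 False local y 68.73938747494707 [-0.8  -6.13  0.08]
71.5 False local y 68.80269766230708 [ -1.56 -11.58   4.45]
73 False local y 68.87355511817192 [ -3.15 -16.36   6.07]
0.66 [481.66379634  75.52517173  99.58316087] local y 82.92528379300984
0.29 [ 548.49374289 -240.85622092   -5.64165857] local y -228.1839819711727
17.3083
```

View pics/w4.png

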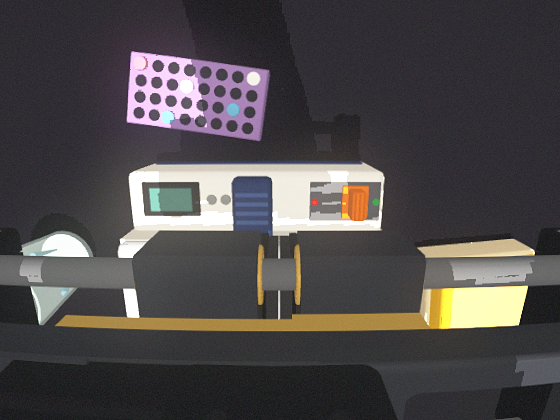

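```bash
python3 - <<'E'
from h import *
yaw=-.068;q=quat(yaw)
ex=np.array([np.cos(yaw),np.sin(yaw),0]); n=np.array([-np.sin(yaw),np.cos(yaw),0])
P=np.array([471.5,-6.9,96.])
env.open_gripper()
env.move_to(P+[0,0,55],q)
env.move_linear(P,feed=100,contact_N=8)
env.clamp(30)
print("gap",env.current_finger_gap(),env.current_tcp_pos(),env.current_force(),env.current_time())
g=lambda th:P+218*(1-np.cos(th))*ex+np.array([0,0,218*np.sin(th)])
for th in (0.02,0.035,0.045):
    env.move_linear(g(th),feed=20,contact_N=9)
    f=env.current_force(); print(th,np.round(f,2),env.current_tcp_pos())
    if f[2]<-9: raise SystemExit("still caught?")
for th in (.12,.2,.28,.36,.44):
    c=env.move_linear(g(th),feed=80,contact_N=20)
    print(th,c,np.round(env.current_force(),2),(env.current_tcp_pos()-g(th)).round(1),round(env.current_finger_gap(),1))
    if c: break
env.hold(.1); print(env.current_time())
im=viewer.camera("scene"); cv2.imwrite("pics/s5.png",im[:,:,::-1])
im=viewer.camera("wrist"); cv2.imwrite("pics/w5.png",im[:,:,::-1])
E
```

```text
gap 29.811230272372175 [471.47980595  -6.93697936  95.98516276] [ 0.4627538  -0.29052236 -0.07258489] 20.8167
0.02 [ 1.5   0.4  -2.73] [471.55543674  -6.91682393 100.40352468]
0.035 [ 1.4  -0.78 -3.01] [471.58271167  -6.92206516 103.6819435 ]
0.045 [ 1.28  0.61 -2.45] [471.71426151  -6.92582846 105.89207788]
0.12 False [-0.43 -0.21 -2.31] [-0.1 -0.   0.2] 29.7
0.2 False [-1.37 -0.86 -1.92] [-0.1 -0.   0.1] 29.6
0.28 False [-2.34 -0.57 -0.56] [-0.1 -0.   0.1] 29.6
0.36 False [-3.47  0.08 -0.96] [ 0.1 -0.   0.3] 30.1
0.44 False [-3.99 -0.37 -0.17] [ 0.2 -0.   0.4] 29.8
23.6833
```

View pics/s5.png

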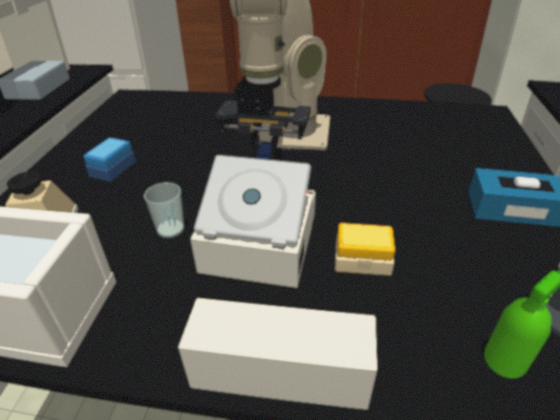

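View pics/w5.png

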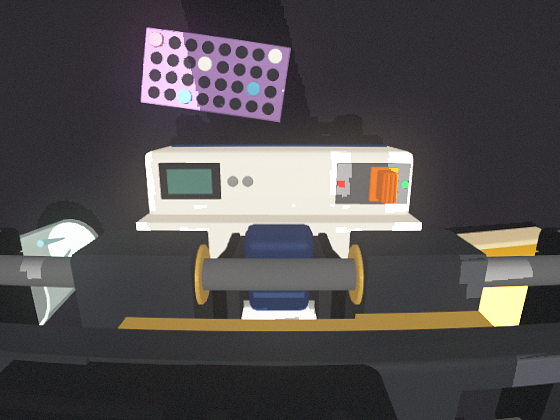

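The lid is clearly up and following: in the scene view it is tilted around (255,195), and the wrist view shows the tab still between the pads at (278,265). I'll keep swinging up to about 58°.

```bash
python3 - <<'E'
from h import *
yaw=-.068
ex=np.array([np.cos(yaw),np.sin(yaw),0])
P=np.array([471.5,-6.9,96.])
g=lambda th:P+218*(1-np.cos(th))*ex+np.array([0,0,218*np.sin(th)])
for th in (.52,.6,.68,.76,.84,.92,.98,1.03):
    c=env.move_linear(g(th),feed=80,contact_N=20)
    print(th,c,np.round(env.current_force(),2),(env.current_tcp_pos()-g(th)).round(1),round(env.current_finger_gap(),1))
    if c: break
env.hold(.3); print(env.current_time(),env.current_dq())
im=viewer.camera("scene"); cv2.imwrite("pics/s6.png",im[:,:,::-1])
i=viewer.camera_info("scene"); R=cv2.Rodrigues(np.array(i["rvec"],float))[0]; t=np.array(i["tvec"],float).ravel()
for nme in ["lid_tab","lid_hinge","tipbox_yellow","tube_rack","beaker"]:
    for d in finder.pinpoint("scene",nme)[:1]: print(nme,d["score"],(R.T@(np.array(d["position"])-t)).round(1))
im=viewer.camera("wrist"); cv2.imwrite("pics/w6.png",im[:,:,::-1])
im=viewer.camera("top"); cv2.imwrite("pics/t6.png",im[:,:,::-1])
E
```

```text
0.52 False [-3.78 -2.4   0.83] [ 0.2 -0.   0.2] 29.8
0.6 False [-3.29 -2.19  0.57] [ 0.1 -0.1 -0. ] 29.9
0.68 False [-3.06 -2.73  0.25] [-0.  -0.  -0.1] 29.8
0.76 False [-2.88 -1.62  0.95] [-0.  -0.  -0.1] 29.6
0.84 False [-3.13 -2.65  0.64] [-0.1 -0.1 -0.1] 29.8
0.92 False [-1.91 -2.91 -0.17] [-0.1 -0.1 -0.1] 30.0
0.98 False [-2.02 -2.2   1.07] [-0.1 -0.1 -0.1] 29.8
1.03 False [-2.25 -2.9   0.5 ] [-0.1 -0.1 -0.1] 29.4
26.8833 [-0.00039277  0.00277983 -0.00143952 -0.00298707  0.0001001   0.00280225
 -0.00056843]
lid_tab 0.57 [575.1 -14.  290.8]
lid_hinge 0.95 [688.5 -20.5 112.3]
tipbox_yellow 0.8 [597.8 222.7  -0.8]
beaker 0.75 [ 547.  -250.6   -1.3]
```

View pics/s6.png

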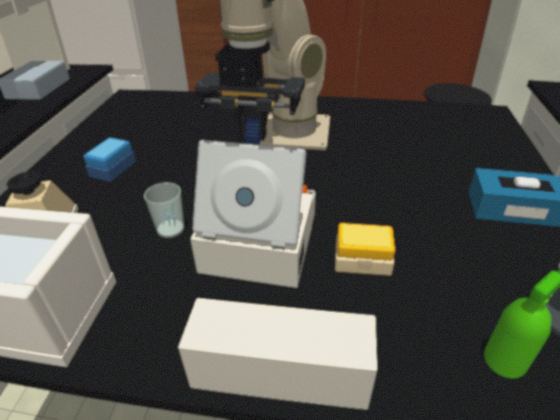

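View pics/w6.png

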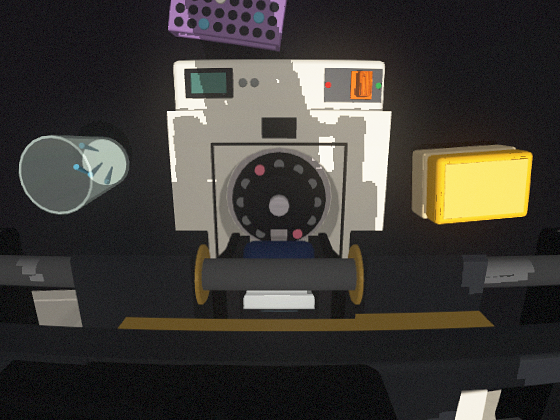

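The lid stands at about 57–59°: the tab was measured at (575, -14, 291). It is still gripped and not moving, and the rotor is visible at (280,195). The tip box and beaker haven't moved, so I'm handing in.

```bash
python3 - <<'E'
from h import *
print(env.current_finger_gap(),env.current_time()); order.close_job()
E
```

```text
29.803019177431036 27.2833
the job is handed in; nothing more can be done
```

The lid is open at about 58° and still held in the gripper. I handed the job in at 27.3 s of the 51 s allowed; no verdict is reported.

- **Tug:** I gripped the tab and pulled up gently. The force rose from about 3 N to 16 N over 7 mm of lift, so the lid was caught. I let it down and released it.
- **Slide:** I pushed the thumb slide left until it stopped firmly: 16 N against it and no further travel. The wrist picture showed it beside the green dot. The finder put it about 1 mm short of its full travel, which is within its error.
- **Swing:** I gripped the tab again. The lid passed the catch height at only about 3 N, so it was free, and I swung it up.
- **Last checks:** The tab measured in the scene camera gives 57.5°, against 59° commanded. The finger gap was 29.8 mm on the 30 mm tab, and the arm was still.
- **Surroundings:** The finder put the tip box and beaker within 6 mm of where they started, close to its own error. It did not find the tube rack in the last scene picture, where the machine hides it. In the wrist picture the rack still stands in front of the machine.
- **Disagreement:** In the tug the force started rising at about 4 mm instead of the stated 5 mm. I did not find out why.

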